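Open the night window for a late guest

ROBOT

A 6-joint arm with a two-finger parallel gripper is mounted at the origin on the work surface. World frame = base frame: x ahead of the robot, y to its left, z up, the work surface at z = 0. Lengths are in m, angles in rad, forces in N, time in s.
With the tool pointing down it reaches from about 0.275 to 1 m from the base axis. Payload 8.4 kg.
Tool frame: the origin (TCP) lies between the finger pads; the fingertips stand 22 mm ahead of it and the grasp point (between the pads) lies 3 mm ahead of it; z points along the fingers, y is the line along which they close (so a half turn about z gives the same grasp; the last joint's range is limited). The gripper opens to 85 mm and grips with 20 to 120 N. Pads are 22 mm wide; open, the fingers measure 114 mm over their backs; the gripper's body (76 mm by 85 mm) begins 54 mm behind the grasp point. The pads swing forward as they close: fully open they stand 13 mm farther back than shut.
Start: joints at [1.34, 0.353, 1.633, -0, 1.155, -0.002], TCP at [0.142, 0.609, 0.253] pointing down, gripper open.
Joint ranges: [-2.63, 2.63], [-0.92, 2.1], [0.06, 2.66], [-1.3, 4.44], [0, 2.69], [-3.02, 3.02]. Speed limits (rad/s): [2.22, 2.22, 2.79, 3.14, 3.14, 3.14].

INTERFACE

Orientations are given as a 3x3 rotation matrix whose columns are the frame's x, y, z axes.
In Python, from bench import * gives the robot as it stands. The module is installed in compiled form; this text tells all that it offers.
- The arm moves only by the shell command python3 -m jog 'ROWS' [FORCE]. ROWS is JSON, a list of rows, each a list of 3 entries, a list of its own where there are three numbers: the finger opening in mm, from 0 to 85.4, then the shift along the tool's x, y, z in mm, then the turn, a rotation vector about the tool's x, y, z in degrees. In form: [[claw, [tx, ty, tz], [wx, wy, wz]], ...]. A call has 1 to 12 rows; each row is the pose to reach, as a shift and turn from the pose commanded when the call began, along the tool's axes at that moment; what a row does not reach only later rows make up. A row lasts 1/8 s, in which the tool goes at most 62.5 mm and 10.7 degrees, less where a joint would pass 70% of its speed; a pose out of reach is approached as far as the arm can. A call with a gripper value outside its range is refused whole. The fingers move at their own pace and stop on an object; FORCE is the grip in N (left out, the last holds). Time passes only in rows, so rows that repeat a pose let the fingers close. It gives the time, the measured TCP pose, the force, the opening and the grip force at its end, in the units of the state.
- get_state(): the state, without advancing time (a new reading comes with each control period).
- read_camera(name): name is "scene" or "top"; returns a dict with "frame" (384x512x3 uint8, blue, green, red), "range_z" (384x512 float32, m along the optical axis (not along the pixel's ray), 0 where there is no reading), "intrinsics" (3x3 intrinsics, pixels), "view" (4x4, takes a point from world to camera coordinates). Camera axes: x right, y down, z forward; pixel columns grow to the right and rows downward; lengths in m; the calibration is good to about 2 mm. A picture is of the moment at which its call begins.
- job_done(): hands the job in; it is judged then, once.
Trained networks look in a picture, given as the dict that the camera call returned (one of the last four; its "shot" number tells which), for a name from the list of things; names that differ only in an ending like _2 or _b are one class to them, and where a whole thing is asked for, a point or a joint stands for the part that bears it (a point fixed in the world has none). Each returns a list of dicts, best first, with "score" (0 to 1); they miss things now and then, are a little off and sometimes report something else, mostly with a low value. They report only what shows in the picture. A call takes as long as a camera call. They do not tell look-alikes from the thing itself.
- look_for(picture, label): "xy" ([column, row] as shares, 0 to 1, of the picture: columns of its width, rows of its height, amid what is visible of it).
The state is a dict: "clock": time; "q": joint angles; "dq": joint speeds; "joint_torque": joint torques, N m; "tcp_pos": TCP position; "tool_rot": TCP orientation; "contact_force": force on the tool from outside, world axes, zero at the start; "moment": the same for the moment, N m; "opening": opening from 0.0 (shut) to 1.0 (fully open); "grasp_force": force on a finger pad.
Only numpy, scipy, OpenCV 4.12 (cv2) and the standard library are available. Lean on these libraries where they do the work, as an engineer would, in place of code of your own. Each camera call takes 0.05 s, during which the arm holds its last target. There are 200 camera calls.

TASK

A late guest is waiting for the key in the tray: with the fingertips, lightly press down the white button (hatch lamp), then the yellow (hatch lock), then the green (tray release), each until it stays fully down, and after that tap the plunger of the desk bell to ring it. Use only a light touch: pick nothing up, do not press the red alarm button, leave the bell standing in its place and the other things on the counter where they lie, and finish clear of everything.

Things in the scene. Friction and masses are not known exactly. Their poses are not given: they have to be found in the camera images.
- white_station: push-button station with the white button (hatch lamp): grey 64 x 64 mm box, 44 mm high, with a black collar (46 mm across, up to 50 mm) and a round white cap on top; fixed to the counter. Origin: centre of its underside, on the counter; z up. All four stations are alike but for the cap colour, and stand in any arrangement.
- white_top (a point): centre of the top face of the white cap: a flat disc 34 mm across, 64 mm above the counter when up, 56 mm when fully down
- white_button (a joint): travel of the cap in m: 0 = up, 0.008 = fully down. It starts to yield at about 3 N, needs a little over 4 N to go fully down, then meets a hard stop, and stays where it is left (stays down, does not spring back).
- yellow_station: push-button station with the yellow button (hatch lock): grey 64 x 64 mm box, 44 mm high, with a black collar (46 mm across, up to 50 mm) and a round yellow cap on top; fixed to the counter. Origin: centre of its underside, on the counter; z up. All four stations are alike but for the cap colour, and stand in any arrangement.
- yellow_top (a point): centre of the top face of the yellow cap: a flat disc 34 mm across, 64 mm above the counter when up, 56 mm when fully down
- yellow_button (a joint): travel of the cap in m: 0 = up, 0.008 = fully down. It starts to yield at about 3 N, needs a little over 4 N to go fully down, then meets a hard stop, and stays where it is left (stays down, does not spring back).
- green_station: push-button station with the green button (tray release): grey 64 x 64 mm box, 44 mm high, with a black collar (46 mm across, up to 50 mm) and a round green cap on top; fixed to the counter. Origin: centre of its underside, on the counter; z up. All four stations are alike but for the cap colour, and stand in any arrangement.
- green_top (a point): centre of the top face of the green cap: a flat disc 34 mm across, 64 mm above the counter when up, 56 mm when fully down
- green_button (a joint): travel of the cap in m: 0 = up, 0.008 = fully down. It starts to yield at about 3 N, needs a little over 4 N to go fully down, then meets a hard stop, and stays where it is left (stays down, does not spring back).
- red_station: push-button station with the red button (alarm, to be left alone): grey 64 x 64 mm box, 44 mm high, with a black collar (46 mm across, up to 50 mm) and a round red cap on top; fixed to the counter. Origin: centre of its underside, on the counter; z up. All four stations are alike but for the cap colour, and stand in any arrangement.
- red_top (a point): centre of the top face of the red cap: a flat disc 34 mm across, 64 mm above the counter when up, 56 mm when fully down
- red_button (a joint): travel of the cap in m: 0 = up, 0.008 = fully down. It starts to yield at about 3 N, needs a little over 4 N to go fully down, then meets a hard stop, and stays where it is left (stays down, does not spring back).
- bell: loose desk bell, 0.4 kg: round dark wooden foot 88 mm across, brass dome up to 38 mm high, steel plunger on top. Origin: centre of its underside; z up.
- bell_top (a point): centre of the top of the bell's plunger: a flat steel disc 22 mm across, 52 mm above the counter when up; its underside is 8 mm above the dome
- bell_plunger (a joint): travel of the bell's plunger in m: 0 = up, 0.006 = fully down; the bell rings at 0.003. A spring brings it back: it yields at about 1.6 N and needs about 4 N to go fully down, against a hard stop.
- mug: loose white enamel mug, 80 mm across, 82 mm high, handle on its +y side; origin: centre of its underside. Bystander.
- coin_dish: loose pewter dish with a few coins, 90 mm across, 18 mm high, standing in the slide tray beside the key; origin: centre of its underside. Bystander.
- doorknob: loose cast brass doorknob standing on its rose, 52 mm across, 63 mm high; origin: centre of its underside. Bystander.
- pencil: loose hexagonal yellow pencil, 180 mm long, 7 mm thick, lying along its x axis; origin: its middle, on its underside. Bystander.
- key: loose iron room key with a brass disc fob, 115 mm long, 6 mm high, lying in the steel slide tray (200 x 340 mm, 28 mm high, on the robot's left, running in y under a glass hatch); origin: centre of the key's bow, on its underside. Bystander.
Mind the look-alikes: they are no part of the job. What is shaped like the bell but blue or purple is not meant.

How it is judged:
By the outcome, as a careful person would: the job done as asked, in the order asked, and still so for the second after the job is handed in, with the robot touching nothing.
It also fails if it takes over 54 s, if anything falls off the work surface, if the arm or the gripper's body presses on something with over 40 N, if the wrist force passes 120 N, or if a joint passes its speed limit or range.

## Working session

There is one attempt and no reset: what is moved stays moved. The work goes in short steps, Python scripts to look and compute and a shell command to move; the robot and the scene stay as the last step left them, time stands still between calls to the robot, and variables do not carry over. Pictures are saved under pics/ and viewed, at most 10 in all, crops included, and the job is handed in when it is done.

```bash
mkdir -p pics
cat > h.py <<'E'
from bench import *
import numpy as np, cv2
def w(p,u,v,r=2):
    d=p["range_z"];u0,v0=int(round(u)),int(round(v))
    z=d[max(0,v0-r):v0+r+1,max(0,u0-r):u0+r+1];z=z[z>0]
    z=np.median(z)
    c=np.linalg.inv(p["intrinsics"])@[u,v,1]*z
    return (np.linalg.inv(p["view"])@np.r_[c,1])[:3]
E
python3 - <<'E'
from h import *
s=get_state();print(s["clock"],s["tcp_pos"].__repr__(),s["tool_rot"],s["contact_force"],s["opening"])
for n in("top","scene"):
    p=read_camera(n);cv2.imwrite(f"pics/{n}0.png",cv2.resize(p["frame"],(768,576),interpolation=cv2.INTER_CUBIC))
    for l in("white_top","yellow_top","green_top","red_top","bell_top","bell"):
        for r in look_for(p,l)[:4]:
            u,v=r["xy"][0]*512,r["xy"][1]*384
            print(n,l,round(r["score"],2),round(u),round(v),np.round(w(p,u,v),3))
E
```

```text
0.0 array([0.14164424, 0.60824776, 0.25253397]) [[-9.73939180e-01  2.26809091e-01 -3.30074748e-04]
 [ 2.26809331e-01  9.73938163e-01 -1.40759181e-03]
 [ 2.21777396e-06 -1.44577285e-03 -9.99998955e-01]] [-0.28511868  0.20895192  0.04891467] 0.9992632327445528
top white_top 0.68 391 237 [ 0.47  -0.284  0.063]
top white_top 0.38 242 232 [0.478 0.058 0.065]
top yellow_top 0.64 342 160 [ 0.649 -0.175  0.064]
top green_top 0.55 314 244 [ 0.453 -0.108  0.064]
top red_top 0.65 243 235 [0.471 0.054 0.063]
top bell_top 0.49 246 179 [0.603 0.049 0.051]
top bell_top 0.24 308 245 [ 0.449 -0.094  0.064]
top bell 0.94 245 181 [0.599 0.052 0.049]
top bell 0.85 287 291 [ 0.345 -0.047  0.05 ]
top bell 0.79 261 111 [0.774 0.014 0.039]
top bell 0.79 236 288 [0.352 0.069 0.052]
scene white_top 0.72 110 280 [ 0.471 -0.284  0.064]
scene white_top 0.54 220 288 [ 0.653 -0.184  0.064]
scene yellow_top 0.55 219 288 [ 0.652 -0.184  0.064]
scene green_top 0.5 168 219 [ 0.458 -0.114  0.066]
scene red_top 0.7 219 182 [0.479 0.043 0.063]
scene red_top 0.42 294 172 [0.62  0.161 0.077]
scene bell_top 0.62 183 167 [0.348 0.058 0.04 ]
scene bell_top 0.55 261 203 [0.587 0.062 0.035]
scene bell_top 0.45 149 192 [ 0.348 -0.065  0.049]
scene bell 0.62 322 264 [ 0.783 -0.013  0.034]
scene bell 0.61 266 219 [0.623 0.029 0.032]
scene bell 0.61 189 177 [0.378 0.044 0.03 ]
```

View pics/top0.png

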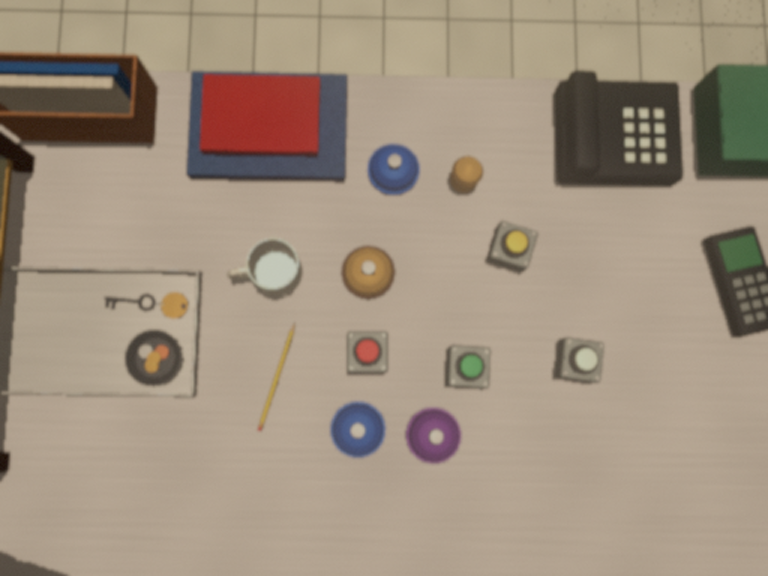

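View pics/scene0.png

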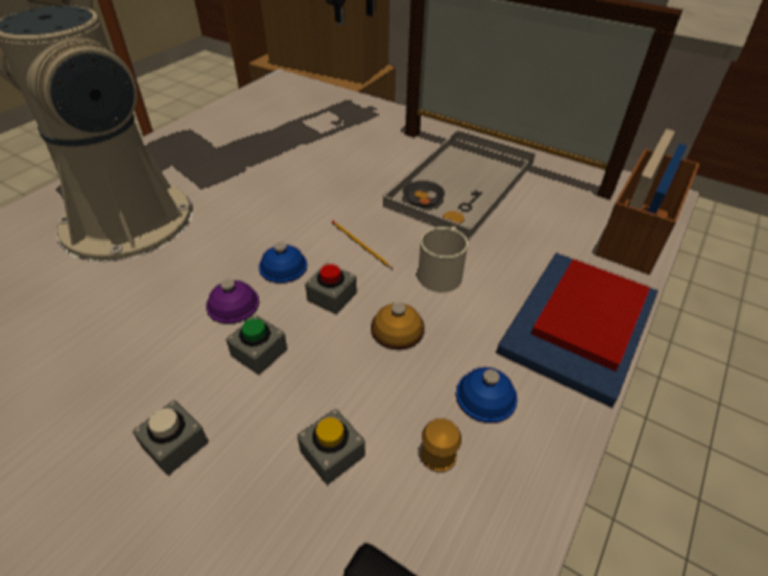

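```bash
cat > m.py <<'E'
from h import *
def centres(show=False):
    out={}
    for n in("top","scene"):
        p=read_camera(n);K=p["intrinsics"];d=p["range_z"]
        v,u=np.mgrid[:384,:512]
        c=np.stack([(u-K[0,2])/K[0,0]*d,(v-K[1,2])/K[1,1]*d,d,np.ones_like(d)],-1)
        P=c@np.linalg.inv(p["view"]).T
        for k,(x,y,z) in dict(white=(.47,-.284,.064),yellow=(.65,-.18,.064),green=(.455,-.11,.064),red=(.475,.05,.064),bell=(.6,.05,.052)).items():
            h=P[...,2]
            m=(d>0)&(np.hypot(P[...,0]-x,P[...,1]-y)<.035)&(h>(.053 if k!="bell" else .047))&(h<.075)
            q=P[m][:,:3]
            if len(q):out[n,k]=(q[:,:2].min(0)+q[:,:2].max(0))/2;print(n,k,m.sum(),np.round(np.median(q,0),4),np.round(out[n,k],4),np.round(np.ptp(q,axis=0),3))
        if show and n=="top":cv2.imwrite("pics/crop1.png",cv2.resize(p["frame"][140:320,205:425],None,fx=3,fy=3,interpolation=cv2.INTER_CUBIC))
    return out
if __name__=="__main__":
    import sys
    centres(True)
    s=get_state()
    for k,x,y in(("white",.47,-.284),("yellow",.65,-.18),("green",.455,-.11),("bell",.6,.05)):
        print(k,np.round(1000*s["tool_rot"].T@(np.array([x,y,.15])-s["tcp_pos"])))
E
python3 m.py
```

```text
top white 182 [ 0.4667 -0.2829  0.063 ] [ 0.4668 -0.2833] [0.032 0.042 0.016]
top yellow 180 [ 0.6486 -0.1792  0.0631] [ 0.6504 -0.1792] [0.036 0.038 0.015]
top green 184 [ 0.4549 -0.1078  0.0634] [ 0.4574 -0.1073] [0.037 0.041 0.016]
top red 180 [0.4755 0.0509 0.0638] [0.475  0.0532] [0.039 0.034 0.016]
top bell 61 [0.6052 0.0516 0.0516] [0.6066 0.0516] [0.021 0.019 0.009]
scene white 284 [ 0.4714 -0.2869  0.0629] [ 0.4684 -0.2857] [0.035 0.033 0.013]
scene yellow 271 [ 0.6514 -0.1837  0.0633] [ 0.6502 -0.182 ] [0.032 0.033 0.013]
scene green 179 [ 0.4586 -0.1118  0.0631] [ 0.4559 -0.1091] [0.033 0.034 0.013]
scene red 137 [0.4784 0.0461 0.0631] [0.4765 0.0494] [0.035 0.033 0.013]
scene bell 58 [0.6076 0.0481 0.0514] [0.6066 0.0488] [0.02  0.021 0.006]
white [-522. -795.  103.]
yellow [-674. -653.  103.]
green [-468. -629.  103.]
bell [-573. -440.  103.]
```

View pics/crop1.png

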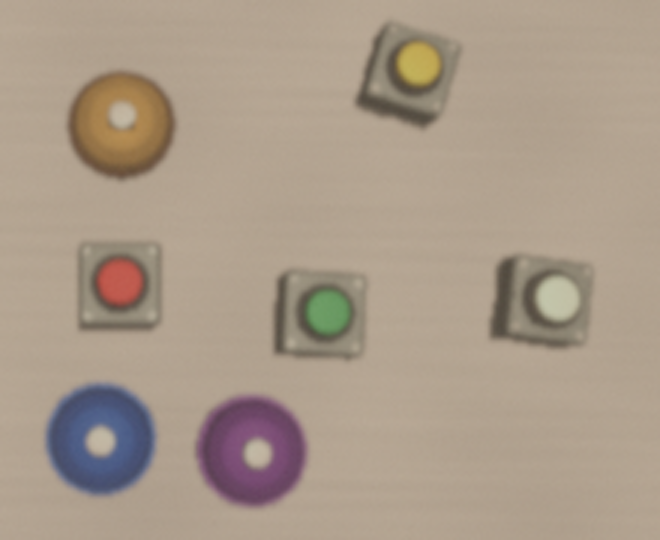

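Bell candidates in the top picture (512 px wide): brass (246,178), blue (239,287), blue (262,111) and purple (289,290). The brass one fits the description, since blue and purple are ruled out. The crop confirms this: brass bell's plunger at (121,115), white cap (557,297), yellow (418,64), green (327,312), red (120,282).

```bash
python3 -m jog '[[0,[-20,-30,0],[0,0,0]],[0,[-50,-76,0],[0,0,0]],[0,[-80,-122,0],[0,0,0]],[0,[-110,-168,0],[0,0,0]],[0,[-140,-214,0],[0,0,0]],[0,[-170,-260,0],[0,0,0]],[0,[-200,-306,0],[0,0,0]],[0,[-230,-352,0],[0,0,0]],[0,[-260,-398,0],[0,0,0]],[0,[-290,-444,0],[0,0,0]],[0,[-310,-474,0],[0,0,0]],[0,[-320,-489,0],[0,0,0]]]' 20
python3 -m jog '[[0,[-20,-30,5],[0,0,0]],[0,[-50,-76,10],[0,0,0]],[0,[-80,-122,20],[0,0,0]],[0,[-110,-168,40],[0,0,0]],[0,[-140,-214,60],[0,0,0]],[0,[-170,-260,80],[0,0,0]],[0,[-190,-290,95],[0,0,0]],[0,[-200,-307,103],[0,0,0]],[0,[-200,-307,103],[0,0,0]],[0,[-200,-307,103],[0,0,0]]]'
cat > d.py <<'E'
from h import *
T=dict(white=(.468,-.285,.064),yellow=(.6505,-.181,.064),green=(.456,-.109,.064),bell=(.6066,.050,.052))
s=get_state();print(s["clock"],np.round(s["tcp_pos"],4),np.round(s["contact_force"],2),s["opening"])
for k,t in T.items():print(k,np.round(1000*s["tool_rot"].T@(np.array(t)+[0,0,.022]-s["tcp_pos"]),1))
E
python3 d.py
```

```text
clock: 2.3
tcp_pos: [0.343, 0.0582, 0.2536]
tool_rot: [[-0.973, 0.229, 0.001], [0.229, 0.973, -0.0], [-0.001, 0.0, -1.0]]
contact_force: [0.4, 1.0, 1.1]
opening: -0.002
grasp_force: 0.0
clock: 3.55
tcp_pos: [0.4674, -0.2834, 0.1507]
tool_rot: [[-0.974, 0.226, -0.0], [0.226, 0.974, 0.0], [0.0, 0.0, -1.0]]
contact_force: [-0.4, 0.2, -1.2]
opening: -0.0
grasp_force: 0.0
3.55 [ 0.4674 -0.2834  0.1507] [-0.39  0.21 -1.19] -0.00012277024247061161
white [-1.  -1.4 64.7]
yellow [-155.2  141.2   64.7]
green [ 50.5 167.3  64.8]
bell [-60.2 356.3  76.8]
```

```bash
python3 -m jog '[[0,[-1,-1,15],[0,0,0]],[0,[-1,-1,35],[0,0,0]],[0,[-1,-1,52],[0,0,0]],[0,[-1,-1,60],[0,0,0]],[0,[-1,-1,60],[0,0,0]]]'
python3 -m jog '[[0,[0,0,2],[0,0,0]],[0,[0,0,4],[0,0,0]],[0,[0,0,6],[0,0,0]],[0,[0,0,8],[0,0,0]],[0,[0,0,8],[0,0,0]]]'
python3 -m jog '[[0,[0,0,1],[0,0,0]],[0,[0,0,2],[0,0,0]],[0,[0,0,2],[0,0,0]]]'
```

```text
clock: 4.18
tcp_pos: [0.4681, -0.2853, 0.0897]
tool_rot: [[-0.974, 0.227, -0.001], [0.227, 0.974, 0.001], [0.001, 0.0, -1.0]]
contact_force: [1.0, -0.1, -0.6]
opening: 0.001
grasp_force: 0.0
clock: 4.8
tcp_pos: [0.4686, -0.2858, 0.0823]
tool_rot: [[-0.974, 0.227, 0.0], [0.227, 0.974, -0.0], [-0.001, -0.0, -1.0]]
contact_force: [0.5, 0.4, 1.9]
opening: -0.001
grasp_force: 0.6
clock: 5.18
tcp_pos: [0.4686, -0.2858, 0.0803]
tool_rot: [[-0.974, 0.227, 0.0], [0.227, 0.974, -0.0], [-0.001, -0.0, -1.0]]
contact_force: [1.6, -1.7, 2.2]
opening: 0.0
grasp_force: 1.0
```

```bash
for i in 1; do python3 -m jog '[[0,[0,0,1],[0,0,0]],[0,[0,0,2],[0,0,0]],[0,[0,0,2],[0,0,0]]]'|grep -E 'tcp|force'; done
python3 -m jog '[[0,[0,0,0.5],[0,0,0]],[0,[0,0,0.5],[0,0,0]]]'|grep -E 'tcp|contact'
```

```text
tcp_pos: [0.4686, -0.2858, 0.0783]
contact_force: [2.1, -1.4, 2.4]
grasp_force: 1.3
tcp_pos: [0.4686, -0.2858, 0.078]
contact_force: [1.0, -0.4, 5.1]
```

```bash
python3 -m jog '[[0,[0,0,0.5],[0,0,0]],[0,[0,0,0.5],[0,0,0]]]'|grep -E 'tcp|contact'
python3 -m jog '[[0,[0,0,0.5],[0,0,0]],[0,[0,0,0.5],[0,0,0]]]'|grep -E 'tcp|contact'
```

```text
tcp_pos: [0.4686, -0.2858, 0.078]
contact_force: [-0.4, 0.4, 11.7]
tcp_pos: [0.4686, -0.2858, 0.0779]
contact_force: [-2.0, 1.7, 17.3]
```

```bash
python3 -m jog '[[0,[0,0,-10],[0,0,0]],[0,[0,0,-35],[0,0,0]],[0,[-25,24,-50],[0,0,0]],[0,[-60,56,-50],[0,0,0]],[0,[-95,89,-50],[0,0,0]],[0,[-130,121,-50],[0,0,0]],[0,[-149,139,-45],[0,0,0]],[0,[-153,143,-30],[0,0,0]],[0,[-153,143,-16],[0,0,0]],[0,[-153,143,-14],[0,0,0]],[0,[-153,143,-14],[0,0,0]]]'
python3 d.py
```

```text
clock: 7.68
tcp_pos: [0.6489, -0.1818, 0.0905]
tool_rot: [[-0.974, 0.228, -0.001], [0.228, 0.974, 0.0], [0.001, -0.0, -1.0]]
contact_force: [-0.3, 0.6, 0.5]
opening: -0.004
grasp_force: 0.0
7.675 [ 0.6489 -0.1818  0.0905] [-0.32  0.57  0.5 ] -0.004292944532379416
white [ 152.7 -141.7    4.7]
yellow [-1.3  1.1  4.5]
green [204.4  26.9   4.7]
bell [ 94.  216.   16.6]
```

Same total travel: 12.5 mm to the stop, plus a little.

```bash
python3 -m jog '[[0,[-1,1,2],[0,0,0]],[0,[-1,1,4],[0,0,0]],[0,[-1,1,5],[0,0,0]],[0,[-1,1,6],[0,0,0]],[0,[-1,1,7],[0,0,0]],[0,[-1,1,8],[0,0,0]],[0,[-1,1,9],[0,0,0]],[0,[-1,1,10],[0,0,0]],[0,[-1,1,11],[0,0,0]],[0,[-1,1,12],[0,0,0]],[0,[-1,1,12.5],[0,0,0]],[0,[-1,1,12.5],[0,0,0]]]'|grep -E 'tcp|contact'
python3 -m jog '[[0,[0,0,0.5],[0,0,0]],[0,[0,0,0.5],[0,0,0]]]'|grep -E 'tcp|contact'
```

```text
tcp_pos: [0.6511, -0.1804, 0.0782]
contact_force: [-1.2, -1.2, 2.7]
tcp_pos: [0.6511, -0.1804, 0.0781]
contact_force: [-1.3, -0.9, 5.8]
```

```bash
python3 -m jog '[[0,[0,0,0.5],[0,0,0]],[0,[0,0,1],[0,0,0]],[0,[0,0,1],[0,0,0]]]'|grep -E 'tcp|contact'; python3 d.py
```

```text
tcp_pos: [0.6512, -0.1804, 0.078]
contact_force: [-4.7, 0.3, 13.8]
9.8 [ 0.6512 -0.1804  0.078 ] [-4.71  0.31 13.81] 0.0011727319236409118
white [ 154.7 -143.4   -8. ]
yellow [ 0.5 -0.7 -8. ]
green [206.3  25.3  -8.1]
bell [ 95.7 214.3   3.9]
```

```bash
python3 -m jog '[[0,[0,0,-10],[0,0,0]],[0,[0,0,-35],[0,0,0]],[0,[30,4,-50],[0,0,0]],[0,[75,9,-50],[0,0,0]],[0,[120,15,-50],[0,0,0]],[0,[165,20,-50],[0,0,0]],[0,[195,24,-48],[0,0,0]],[0,[206,25,-35],[0,0,0]],[0,[206,25,-18],[0,0,0]],[0,[206,25,-14],[0,0,0]],[0,[206,25,-14],[0,0,0]]]' >/dev/null
python3 d.py
```

```text
11.175 [ 0.4563 -0.1093  0.0908] [-0.09 -0.46  0.92] 0.0022974389166286525
white [ -51.3 -168.5    4.8]
yellow [-205.4  -25.8    4.8]
green [0.3 0.2 4.8]
bell [-110.3  189.2   16.8]
```

```bash
python3 -m jog '[[0,[0,0,2],[0,0,0]],[0,[0,0,4],[0,0,0]],[0,[0,0,5],[0,0,0]],[0,[0,0,6],[0,0,0]],[0,[0,0,7],[0,0,0]],[0,[0,0,8],[0,0,0]],[0,[0,0,9],[0,0,0]],[0,[0,0,10],[0,0,0]],[0,[0,0,11],[0,0,0]],[0,[0,0,12],[0,0,0]],[0,[0,0,12.7],[0,0,0]],[0,[0,0,12.7],[0,0,0]]]'|grep -E 'tcp|contact'
python3 -m jog '[[0,[0,0,0.5],[0,0,0]],[0,[0,0,1],[0,0,0]],[0,[0,0,1],[0,0,0]]]'|grep -E 'tcp|contact'
```

```text
tcp_pos: [0.4562, -0.1093, 0.078]
contact_force: [0.4, -0.7, 2.9]
tcp_pos: [0.4563, -0.1093, 0.0779]
contact_force: [-3.2, 0.8, 18.0]
```

```bash
python3 -m jog '[[0,[0,0,-10],[0,0,0]],[0,[0,0,-35],[0,0,0]],[0,[-18,31,-60],[0,0,0]],[0,[-42,72,-70],[0,0,0]],[0,[-66,113,-70],[0,0,0]],[0,[-90,155,-70],[0,0,0]],[0,[-105,180,-65],[0,0,0]],[0,[-110,189,-60],[0,0,0]],[0,[-110,189,-60],[0,0,0]]]' >/dev/null
python3 d.py
python3 - <<'E'
from m import *
centres()
p=read_camera("scene");cv2.imwrite("pics/s2.png",cv2.resize(p["frame"][90:340,60:390],None,fx=2.3,fy=2.3,interpolation=cv2.INTER_CUBIC))
E
```

```text
14.175 [0.6052 0.0497 0.1363] [-0.23 -0.68  0.04] -0.00020085827092474512
white [  57.8 -357.1   50.6]
yellow [ -96.4 -214.5   50.2]
green [ 109.3 -188.3   50.6]
bell [-1.4  0.6 62.3]
top white 154 [ 0.467  -0.2834  0.0555] [ 0.4672 -0.2844] [0.037 0.035 0.007]
top yellow 136 [ 0.649  -0.1799  0.0555] [ 0.6503 -0.1806] [0.036 0.041 0.008]
top green 111 [ 0.4555 -0.1115  0.0563] [ 0.4532 -0.1118] [0.037 0.028 0.009]
top bell 12 [0.599  0.0515 0.0528] [0.5983 0.0516] [0.005 0.014 0.009]
scene white 229 [ 0.4693 -0.2857  0.0554] [ 0.4682 -0.2858] [0.034 0.033 0.005]
scene yellow 226 [ 0.6496 -0.1815  0.0552] [ 0.6496 -0.1814] [0.033 0.033 0.005]
scene green 144 [ 0.4558 -0.1107  0.0555] [ 0.455  -0.1095] [0.033 0.033 0.005]
scene red 138 [0.4785 0.0454 0.0632] [0.4763 0.049 ] [0.032 0.034 0.013]
scene bell 56 [0.6071 0.0483 0.0512] [0.6067 0.0493] [0.02  0.02  0.006]
```

View pics/s2.png

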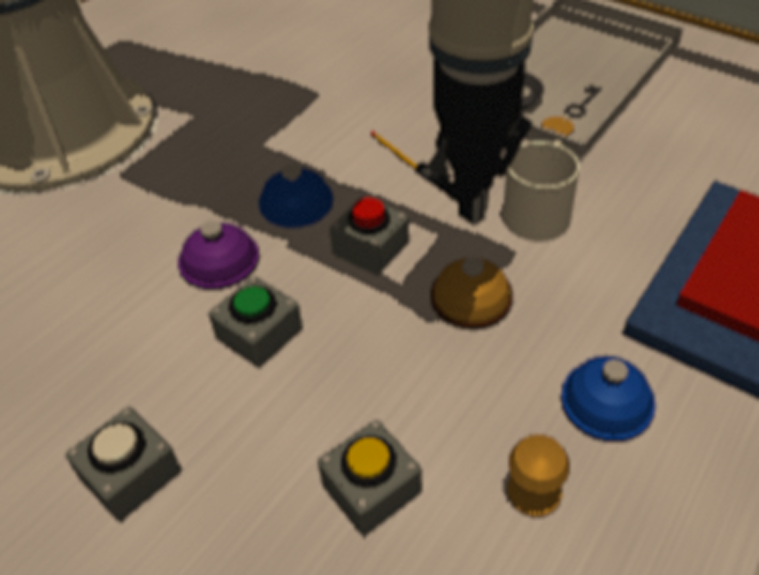

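Image: the white, yellow and green caps are down (about 55.5 mm high) and red is still up. The shut fingertips at (472,215) hang above the brass bell's plunger at (472,265). Now the tap.

```bash
python3 -m jog '[[0,[-1,0,20],[0,0,0]],[0,[-1,0,40],[0,0,0]],[0,[-1,0,54],[0,0,0]],[0,[-1,0,60],[0,0,0]],[0,[-1,0,60],[0,0,0]]]' | grep -E 'tcp|contact'
python3 -m jog '[[0,[0,0,2],[0,0,0]],[0,[0,0,3],[0,0,0]],[0,[0,0,4],[0,0,0]],[0,[0,0,5],[0,0,0]],[0,[0,0,6],[0,0,0]],[0,[0,0,7],[0,0,0]],[0,[0,0,7],[0,0,0]]]'| grep -E 'tcp|contact'
```

```text
tcp_pos: [0.6068, 0.0496, 0.0765]
contact_force: [-0.0, -0.6, 0.1]
tcp_pos: [0.6074, 0.0496, 0.0702]
contact_force: [1.2, 0.5, 3.2]
```

```bash
python3 -m jog '[[0,[0,0,0.7],[0,0,0]],[0,[0,0,1.3],[0,0,0]],[0,[0,0,1.3],[0,0,0]]]'| grep -E 'tcp|contact'
python3 -m jog '[[0,[0,0,-4],[0,0,0]],[0,[0,0,-12],[0,0,0]],[0,[0,0,-35],[0,0,0]],[0,[0,0,-70],[0,0,0]],[0,[0,0,-110],[0,0,0]],[0,[0,0,-150],[0,0,0]],[0,[0,0,-165],[0,0,0]],[0,[0,0,-165],[0,0,0]],[0,[0,0,-165],[0,0,0]]]'
python3 - <<'E'
from m import *
centres()
p=read_camera("scene");cv2.imwrite("pics/s3.png",cv2.resize(p["frame"],(768,576)))
E
```

```text
tcp_pos: [0.6073, 0.0496, 0.0689]
contact_force: [1.1, 1.2, 3.9]
clock: 17.32
tcp_pos: [0.6061, 0.0495, 0.2321]
tool_rot: [[-0.974, 0.227, -0.003], [0.227, 0.974, -0.0], [0.003, -0.001, -1.0]]
contact_force: [0.2, 0.4, -0.5]
opening: 0.001
grasp_force: 0.0
top white 149 [ 0.4671 -0.2845  0.0561] [ 0.4658 -0.2826] [0.035 0.035 0.008]
top yellow 134 [ 0.6501 -0.1794  0.0556] [ 0.6511 -0.1793] [0.035 0.043 0.008]
top green 10 [ 0.451  -0.1226  0.0541] [ 0.4511 -0.1244] [0.023 0.007 0.006]
top bell 66 [0.6072 0.0516 0.0522] [0.6065 0.0516] [0.021 0.019 0.01 ]
scene white 224 [ 0.4689 -0.2862  0.0552] [ 0.4677 -0.2873] [0.032 0.037 0.005]
scene yellow 226 [ 0.6503 -0.1818  0.0554] [ 0.6493 -0.1818] [0.033 0.032 0.005]
scene green 142 [ 0.4556 -0.1096  0.0555] [ 0.4557 -0.109 ] [0.033 0.033 0.005]
scene red 136 [0.4786 0.0457 0.0631] [0.4774 0.0489] [0.033 0.032 0.013]
scene bell 57 [0.6074 0.0478 0.0516] [0.6075 0.0499] [0.021 0.02  0.006]
```

View pics/s3.png

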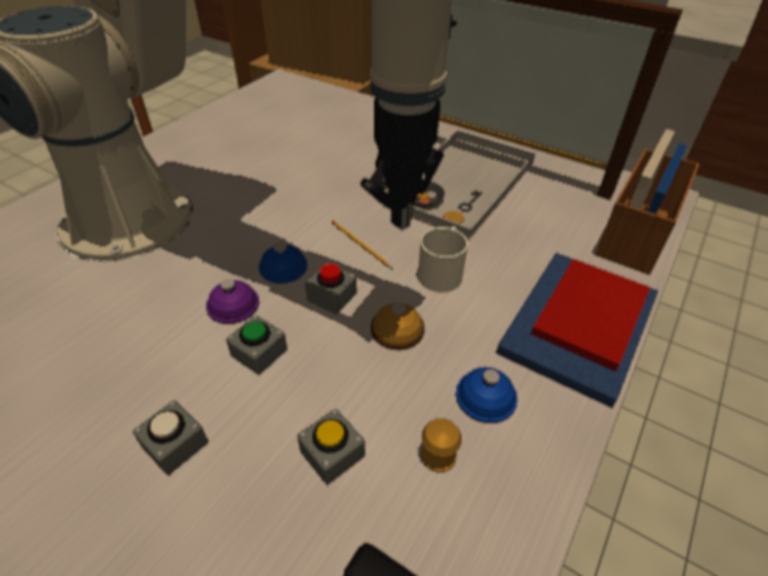

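The three caps stay down, red is up, and the bell at (398,325) and the other things are where they were. The plunger went in about 5 mm and has come back up. The gripper hangs clear above everything.

```bash
python3 -c "from bench import *; print(job_done())"
```

```text
the job is handed in; nothing more can be done
None
```

I pressed white, yellow and green fully down in that order and they stayed down; I then tapped the brass bell's plunger about 5 mm, past its 3 mm ring point. The red button is untouched, nothing else on the counter appears to have moved, and the arm finished clear, at about 17 s on the robot's clock.

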